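# Mix the finish can and hang it up

### The job

Pick up the finish can by its arched handle, press it down squarely onto the middle of the mixer's sprung pad until the pad is fully down, and keep it held there for two seconds. Then hang the can by its handle bar across both prongs of the hook stand, let go and leave it hanging still. Keep the can upright throughout and do not disturb the other things on the bench.

Things in the scene. Friction and masses are not known exactly. Their poses are not given: they have to be found in the camera images.
- can: finish can: round lidded metal can, 93 mm diameter, lid top 85 mm up, about 0.45 kg, with a rigid arched strap handle (does not fold). Origin: centre of underside, z up. The arch's level top is a steel bar along the can's y: 10 mm wide (x), 14 mm high, its underside 131 mm and top 145 mm above the origin, 84 mm clear length between the two side straps; 46 mm free between lid and bar.
- can_bar (a point): middle of the grip bar, 138 mm above the underside of the can
- can_under (a point): middle of the underside of the grip bar, 131 mm above the underside of the can
- mixer: squat round grey touch-start mixer fixed to the bench, 152 mm diameter, 66 mm high, a flat round black rubber pad on top and a small black control box on its -x side (out to 95 mm from the axis). Origin: centre of its underside, on the bench
- pad_top (a point): centre of the top face of the mixer's pad (100 mm diameter), 92 mm above the bench when up; moves with the pad
- pad (a joint): how far the sprung pad is down, m: 0 up, 0.014 fully down on its stop. It starts to move at 7 N and is fully down at 14 N (the can's weight included; that weight alone does not move it)
- rack: fixed wooden hook stand, origin on the bench under the seat point. Two level steel prongs, 8 mm thick, at y +-26 mm (44 mm free between), axis 190 mm high, run along its -x from the upright (front x +72 mm, 90 mm wide, top 198 mm) to x -24 mm, then turn up to lips at x -36 mm, lip tops 211 mm high. Base board x -70 to 120 mm, 130 mm wide, 12 mm thick
- rack_seat (a point): where the bar should lie across both prongs: midway between them, at the height of their tops (194 mm above the bench). The bar is within the lips and clear of the upright from 18 mm in front of this point (towards the lips) to 20 mm behind it
- tin: bystander: plain metal tin without any handle, 66 mm diameter, 85 mm high. Origin: see its pose; leave it alone
- hammer: bystander: hammer 280 mm long lying behind. Origin: see its pose; leave it alone
- brush: bystander: paint brush 180 mm long lying near the robot. Origin: see its pose; leave it alone
- sander: bystander: cork sanding block 65 x 110 mm, 40 mm high. Origin: see its pose; leave it alone
- plane: bystander: bench plane 62 x 220 mm, about 100 mm high. Origin: see its pose; leave it alone
- offcut: bystander: wood offcut 160 x 70 x 30 mm. Origin: see its pose; leave it alone
- glue: bystander: white glue bottle, 60 mm diameter, 170 mm high. Origin: see its pose; leave it alone
There are look-alikes about, which are no part of the job. Leave any yellow look-alike of the can alone.

How it is judged:
On the way:
1. the held can, upright and over the middle of the pad, keeps the pad fully down for 1.5 s (value of joint pad above 0.0122 m and contact force between can and mixer above 6 N and contact force between the fingers and can above 1 N and horizontal distance between can and pad_top below 0.02 m and angle between can's own z axis and vertical below 0.15 rad), for 1.5 s.
At the end, for the whole second after the job is handed in: The can hangs upright (0.2 rad) and still (0.03 m/s) by its bar across both prongs, behind the lips: bar underside within 6 mm of the prong tops' height, within 27 mm before or 30 mm behind the seat point, 16 mm sideways, 0.3 rad of square (contact force between can and rack above 1.5 N and z of can_under in the frame of rack_seat between -0.006 and 0.006 m and x of can_under in the frame of rack_seat between -0.027 and 0.03 m and y of can_under in the frame of rack_seat between -0.016 and 0.016 m and angle between the y axis of can and the y axis of rack, either way round below 0.3 rad and angle between can's own z axis and vertical below 0.2 rad and linear speed of can below 0.03 m/s); the robot touches nothing.
It fails at once if the can is tipped by more than 0.5 rad (angle between can's own z axis and vertical above 0.5 rad).
It fails at once if a bystander is moved by more than 30 mm (distance of any of tin, hammer, brush, sander, plane, offcut, glue from where it was at the start of the episode above 0.03 m).
It also fails if it takes over 58 s, if anything falls off the work surface, if the arm or the gripper's body presses on something with over 40 N, if the wrist force passes 120 N, or if a joint passes its speed limit or range.

### The arm

A 7-joint arm with a two-finger parallel gripper is mounted at the origin on the work surface. World frame = base frame: x ahead of the robot, y to its left, z up, the work surface at z = 0. Lengths are in m, angles in rad, forces in N, time in s.
With the tool pointing down it reaches from about 0.425 to 0.875 m from the base axis. Payload 4.7 kg.
Tool frame: the origin (TCP) lies midway between the tips of the shut fingers; the grasp point (between the pads) lies 19 mm behind it; z points along the fingers, x is the direction in which the jaws open and shut, and the axes are right-handed (so a half turn about z gives the same grasp; the last joint's range is limited). The gripper opens to 87 mm and grips with 3 to 60 N. Pads are 19 mm wide; open, the fingers measure 117 mm over their backs; the gripper's body (75 mm by 190 mm) begins 51 mm behind the grasp point.
Start: joints at [1.244, 0.321, -0.07, 1.45, 0.023, 1.371, -0.057], TCP at [0.217, -0.613, 0.223] pointing down, gripper open.
Joint ranges: [-2.86, 2.86], [-0.3, 2.09], [-1.38, 1.24], [0.06, 2.45], [-1.56, 4.7], [0.09, 2.05], [-2.69, 2.69]. Speed limits (rad/s): [2.57, 2.57, 3.14, 3.14, 3.14, 3.14, 3.14].

### API

Orientations are given as a rotation vector (axis times angle).
In Python, from bench import get_state, eyes, ticket gives the robot as it stands.
- The arm moves only by the tool carry_out, never from a script. Its argument "motion" is a list of rows, each a list of 2 entries, a list of its own where there are three numbers: the shift along the world's x, y, z in m, then the turn about the world's z in rad. A call has 1 to 20 rows; each row is the pose to reach, as a shift and turn from the pose commanded when the call began; what a row does not reach only later rows make up. A row lasts 1/10 s, in which the tool goes at most 50 mm and 8.59 degrees, less where a joint would pass 70% of its speed; a pose out of reach is approached as far as the arm can. A call with a gripper value outside its range is refused whole. "grip" is the gripper command: -1 is fully open, 1 is shut, values between are in proportion, set as the call begins (left out, the last holds). The fingers move at their own pace and stop on an object; "squeeze" is the grip in N (left out, the last holds). Time passes only in rows, so rows that repeat a pose let the fingers close. It gives the time, the measured TCP pose, the force and the opening at its end, in the units of the state.
- get_state(): the state, without advancing time (a new reading comes with each control period).
- eyes.get_image(name): name is "scene" or "top" or "wrist"; returns a dict with "pixels" (480x640x3 uint8, blue, green, red), "mtx" (3x3 intrinsics, pixels), "dist_coeffs" ([k1, k2, p1, p2, k3] as OpenCV has them; the pictures are not rectified), "extrinsics" (4x4, takes a point from camera to world coordinates). Camera axes: x right, y down, z forward; pixel columns grow to the right and rows downward; lengths in m; the calibration is good to about 2 mm. A picture is of the moment at which its call begins. There is no depth.
- ticket.close_job(): hands the job in, once; it reports no verdict.
The state is a dict: "time": time; "joint_positions": joint angles; "qd": joint speeds; "joint_torque": joint torques, N m; "position": TCP position; "tool_rot": TCP orientation; "ft_force": force on the tool from outside, world axes, zero at the start; "torque": the same for the moment, N m; "grip_width": opening from 0.0 (shut) to 1.0 (fully open).
Only numpy, scipy, OpenCV 4.12 (cv2) and the standard library are available. Lean on these libraries where they do the work, as an engineer would, in place of code of your own. Each camera call takes 0.05 s, during which the arm holds its last target. There are 200 camera calls.

## Working session

There is one attempt and no reset: what is moved stays moved. The work goes in short steps, Python scripts to look and compute and a tool call to move; the robot and the scene stay as the last step left them, time stands still between calls to the robot, and variables do not carry over. Pictures are saved under pics/ and viewed, about 8 in all and at most 12, crops included, and the job is handed in when it is done.

Besides the shell and the picture viewer there is one more tool, called after "Request:" in YAML: its name, and indented under it one key for each argument. carry_out: Moves the arm, as the interface text tells. Its arguments: {"type":"object","properties":{"motion":{"type":"array","items":{"type":"array"}},"grip":{"type":"number"},"squeeze":{"type":"number"}},"required":["motion"]}

```bash
mkdir -p pics; ls; python3 - <<'E'
from bench import get_state, eyes
import cv2,numpy as np,pickle
d={}
for n in ("scene","top","wrist"):
    d[n]=eyes.get_image(n); cv2.imwrite(f"pics/{n}0.png",d[n]["pixels"])
    e=d[n]["extrinsics"]; print(n,np.round(e,3).tolist(),np.round(d[n]["mtx"],1).tolist(),d[n]["dist_coeffs"])
pickle.dump(d,open("d0.pkl","wb"))
print(get_state())
E
```

```text
pics
scene [[-0.4, 0.725, -0.561, 1.314], [0.917, 0.315, -0.246, 0.36], [-0.002, -0.612, -0.791, 1.216], [0.0, 0.0, 0.0, 1.0]] [[440.6, 0.0, 310.9], [0.0, 440.6, 233.2], [0.0, 0.0, 1.0]] [-0.04915941  0.          0.          0.          0.        ]
top [[0.012, -0.994, 0.107, 0.361], [-1.0, -0.013, -0.013, 0.033], [0.015, -0.107, -0.994, 1.901], [0.0, 0.0, 0.0, 1.0]] [[509.0, 0.0, 325.9], [0.0, 509.0, 242.2], [0.0, 0.0, 1.0]] [0.04323315 0.         0.         0.         0.        ]
wrist [[0.335, -0.899, -0.282, 0.294], [-0.942, -0.32, -0.099, -0.584], [-0.001, 0.299, -0.954, 0.384], [0.0, 0.0, 0.0, 1.0]] [[404.7, 0.0, 320.1], [0.0, 404.7, 241.8], [0.0, 0.0, 1.0]] [-0.02373255  0.          0.          0.          0.        ]
{'time': 0.15, 'joint_positions': array([ 1.24407684,  0.32165814, -0.07007893,  1.45137143,  0.02262753,
        1.37076609, -0.05690202]), 'qd': array([ 0.00102591, -0.00264407,  0.00113256, -0.00235911, -0.00028932,
        0.00160293, -0.00087431]), 'joint_torque': array([-4.17807396e-04, -4.91799545e+01, -4.04877607e-01, -3.12874174e+01,
       -6.39656978e-02,  4.05611924e-02,  1.19891283e-04]), 'position': array([ 0.21708102, -0.61225998,  0.22172091]), 'tool_rot': array([-2.56541880e+00,  1.81209322e+00,  1.91327716e-03]), 'ft_force': array([-0.50091405, -0.34585896,  0.07692923]), 'torque': array([-0.03781312,  0.04099659,  0.00993623]), 'grip_width': 0.9994559459828007}
```

View pics/scene0.png

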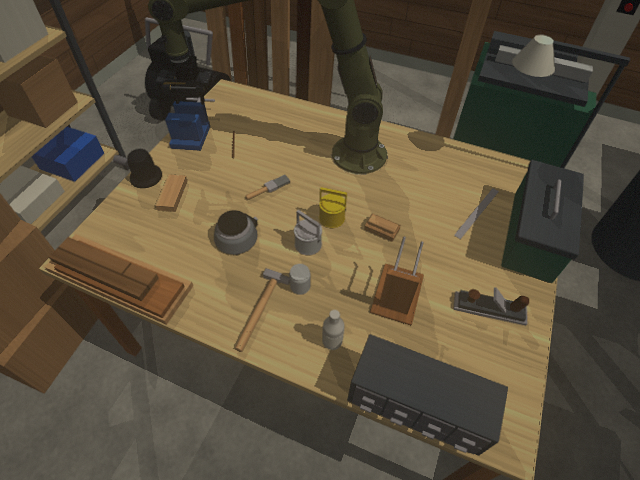

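View pics/top0.png

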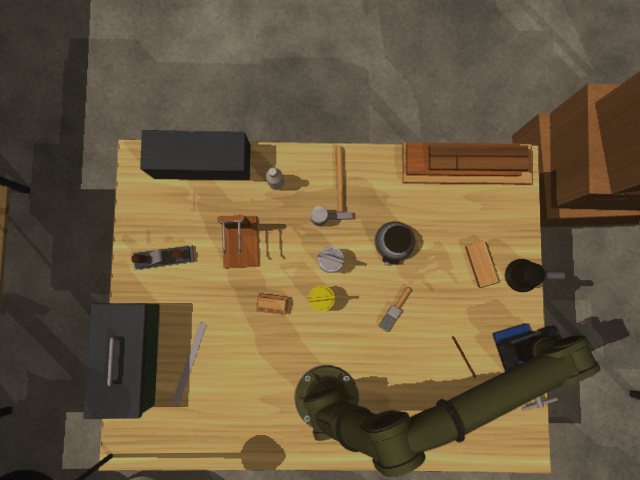

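The scene view shows the grey can at (308,236), yellow look-alike at (333,210), mixer at (236,232) and rack at (398,285). In the top view they are at (330,259), (321,298), (395,241) and (239,240). I need enlargements.

```bash
python3 - <<'E'
import cv2,numpy as np,pickle
d=pickle.load(open("d0.pkl","rb"))
s=d["scene"]["pixels"];t=d["top"]["pixels"]
r=lambda im,x,y,w,h,k:cv2.resize(im[y:y+h,x:x+w],None,fx=k,fy=k,interpolation=cv2.INTER_CUBIC)
cv2.imwrite("pics/c1.png",np.hstack([r(t,205,205,80,75,5),r(t,300,225,80,75,5)]))
cv2.imwrite("pics/c2.png",np.hstack([r(s,350,230,80,100,5),r(s,275,190,80,100,5)]))
E
```

```text
(no output)
```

View pics/c1.png

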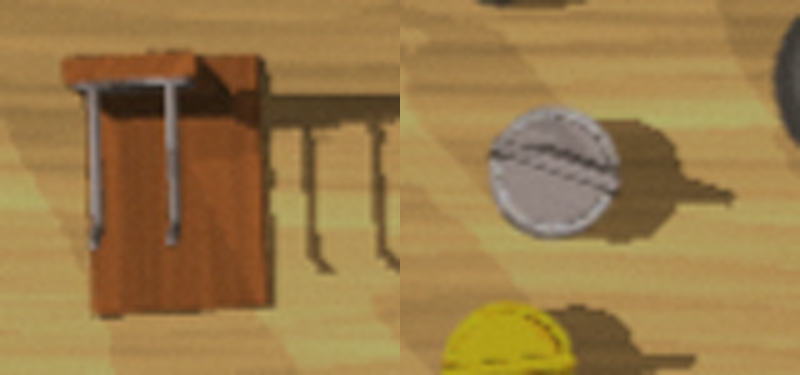

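View pics/c2.png

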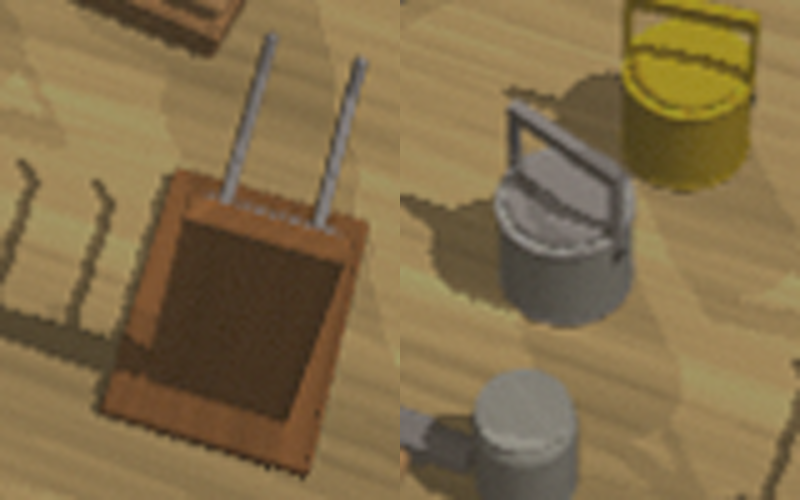

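In the top crop the lip tips are at px (224,253.4) and (239.4,253), with the prong roots at (224,222.6) and (239,222.2). The can lid centre is (330.8,259.4) and the bar runs (318.5,256.2)–(343.5,262.7). In the scene crop the lips are at (404.2,237.6) and (422.2,242.4), and the bar ends at (297.4,211.6) and (319.4,227).

```bash
cat > h.py <<'E'
import cv2,numpy as np
def ray(c,p):
    u=cv2.undistortPoints(np.array([[p]],float),c["mtx"],np.array(c["dist_coeffs"]))[0,0]
    E=c["extrinsics"]; return E[:3,3],E[:3,:3]@np.array([u[0],u[1],1])
def plane(c,p,z):
    o,r=ray(c,p); return o+r*(z-o[2])/r[2]
def tri(c1,p1,c2,p2):
    o1,r1=ray(c1,p1);o2,r2=ray(c2,p2)
    s=np.linalg.lstsq(np.c_[r1,-r2],o2-o1,rcond=None)[0]
    a,b=o1+s[0]*r1,o2+s[1]*r2
    return (a+b)/2,np.linalg.norm(a-b)
E
python3 - <<'E'
import pickle;from h import *
np.set_printoptions(precision=4,suppress=True)
d=pickle.load(open("d0.pkl","rb"));T,S=d["top"],d["scene"]
for n,a,b in [("lipL",(224,253.4),(404.2,237.6)),("lipR",(239.4,253),(422.2,242.4)),("rootL",(224,222.6),(395.6,270.6)),("rootR",(239,222.2),(414.2,275.2)),("bar1",(318.5,256.2),(319.4,227)),("bar2",(343.5,262.7),(297.4,211.6))]:
    z={"l":.211,"r":.194,"b":.145}[n[0]]
    print(n,tri(T,a,S,b),plane(T,a,z),plane(S,b,z))
print("lid",plane(T,(330.8,259.4),.085))
def blob(c,lo,hi,x,y,w,h,z):
    g=c["pixels"][y:y+h,x:x+w].max(2);m=((g>=lo)&(g<hi)).astype(np.uint8)
    k=max(cv2.findContours(m,0,1)[0],key=cv2.contourArea)
    e=cv2.fitEllipse(cv2.convexHull(k)); p=(e[0][0]+x,e[0][1]+y); print(p,e[1:],plane(c,p,z)); return p
print(T["pixels"][240,380:420].max(1)); print(S["pixels"][222,210:262].max(1))
blob(T,0,45,375,220,42,34,.092); blob(S,0,52,210,200,50,40,.092)
E
```

```text
lipL (array([0.5071, 0.3227, 0.2211]), np.float64(0.04762235289070806)) [0.5019 0.348  0.211 ] [0.5083 0.2997 0.211 ]
lipR (array([0.5006, 0.3258, 0.1967]), np.float64(0.053018732831330156)) [0.5039 0.2972 0.211 ] [0.5044 0.3517 0.211 ]
rootL (array([0.612 , 0.3308, 0.2023]), np.float64(0.04540072287589497)) [0.6075 0.3545 0.194 ] [0.6148 0.3089 0.194 ]
rootR (array([0.607 , 0.3336, 0.1803]), np.float64(0.05465372223793047)) [0.6095 0.3043 0.194 ] [0.6089 0.3603 0.194 ]
bar1 (array([0.5036, 0.0348, 0.122 ]), np.float64(0.0002783296656030073)) [0.5018 0.0346 0.145 ] [0.5206 0.0418 0.145 ]
bar2 (array([ 0.4811, -0.0523,  0.1325]), np.float64(0.0007079791061869454)) [ 0.4804 -0.052   0.145 ] [ 0.4906 -0.0472  0.145 ]
lid [ 0.4957 -0.0094  0.085 ]
[ 89  98 118  99  56  38  39  37  37  37  36  40  38  37  38  39  34  34
  38  38  35  37  37  35  36  35  40  38  34  38  38  51  53  49  51  71
  90 101  99  99]
[160 159 157 151 152 149 128  93  50  54  53  52  54  53  55  52  52  55
  51  55  55  54  53  54  54  53  50  52  55  55  55  56  53  53  53  52
  54  69 116 122 103  92  79  58  57  48  46 103 151 163 162 163]
(397.74107551574707, 238.4907112121582) ((26.07437515258789, 26.819961547851562), 88.82453918457031) [ 0.5733 -0.2482  0.092 ]
(233.60744667053223, 231.57452774047852) ((4.277228355407715, 16.124237060546875), 79.02496337890625) [ 0.6096 -0.2218  0.092 ]
```

Left and right swap between the two views, since the scene camera looks from the far side. After matching them the rack is consistent: prong spacing 51 mm, lip to root 106 mm. That puts the seat at about (0.5395, 0.327) with yaw about 0.07. The bar position is ambiguous, so I'll look at it from above with the wrist camera.

Request:
carry_out:
  motion:
    - [[0.278,0.602,0.08],0.97]
    - [[0.278,0.602,0.08],0.97]
    - [[0.278,0.602,0.08],0.97]
    - [[0.278,0.602,0.08],0.97]
    - [[0.278,0.602,0.08],0.97]
    - [[0.278,0.602,0.08],0.97]
    - [[0.278,0.602,0.08],0.97]
    - [[0.278,0.602,0.08],0.97]
    - [[0.278,0.602,0.08],0.97]
    - [[0.278,0.602,0.08],0.97]
    - [[0.278,0.602,0.08],0.97]
    - [[0.278,0.602,0.08],0.97]
    - [[0.278,0.602,0.08],0.97]
    - [[0.278,0.602,0.08],0.97]
    - [[0.278,0.602,0.08],0.97]
    - [[0.278,0.602,0.08],0.97]
    - [[0.278,0.602,0.08],0.97]
    - [[0.278,0.602,0.08],0.97]
    - [[0.278,0.602,0.08],0.97]
  grip: -1

```text
time: 2.05
position: [0.4949, -0.0119, 0.3024]
tool_rot: [3.114, -0.411, -0.0]
ft_force: [0.1, -0.0, 0.1]
grip_width: 0.998
```

```bash
python3 - <<'E'
import pickle;from h import *;from bench import *
c=eyes.get_image("wrist");pickle.dump(c,open("w1.pkl","wb"));cv2.imwrite("pics/w1.png",c["pixels"])
s=get_state();print(s["position"],s["tool_rot"]);E=c["extrinsics"];print(E.round(3))
S=pickle.load(open("d0.pkl","rb"))["scene"]
g=S["pixels"][205:245,212:258].max(2);m=(g<62).astype(np.uint8)
k=max(cv2.findContours(m,0,1)[0],key=cv2.contourArea);e=cv2.fitEllipse(cv2.convexHull(k));print(e,plane(S,(e[0][0]+212,e[0][1]+205),.092))
E
```

```text
[ 0.49501492 -0.01160506  0.30252018] [ 3.11440573e+00 -4.09959842e-01 -6.72573969e-05]
[[ 0.966 -0.247 -0.078  0.516]
 [-0.259 -0.921 -0.29   0.069]
 [ 0.     0.3   -0.954  0.464]
 [ 0.     0.     0.     1.   ]]
((24.216411590576172, 17.877178192138672), (24.80247688293457, 39.00489807128906), 87.81199645996094) [ 0.57444228 -0.23197901  0.092     ]
```

View pics/w1.png

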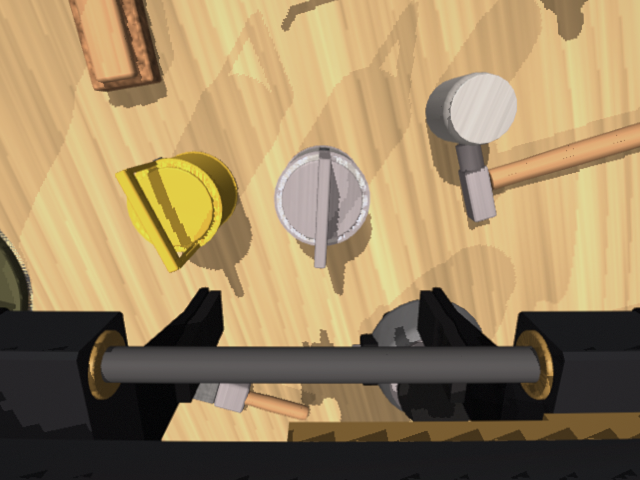

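The wrist view shows the grey can's bar from (324,148) to (320,267) and the lid circle centred near (322.5,196.5). The tin and hammer are well to the right.

```bash
python3 - <<'E'
import pickle;from h import *
np.set_printoptions(precision=4,suppress=True)
c=pickle.load(open("w1.pkl","rb"))
a=plane(c,(324,149),.145);b=plane(c,(320,267),.145)
print(a,b,(a+b)/2,np.linalg.norm(a-b),"yaw",np.arctan2(-(a-b)[0],(a-b)[1]))
print("lid",plane(c,(322.5,196.5),.085), plane(c,(277,196.5),.085)-plane(c,(368,196.5),.085))
E
```

```text
[0.5119 0.0434 0.145 ] [ 0.4837 -0.0499  0.145 ] [ 0.4978 -0.0033  0.145 ] 0.09749852537152913 yaw -0.2935858458098677
lid [ 0.4986 -0.0037  0.085 ] [-0.0835  0.0224  0.    ]
```

Request:
carry_out:
  motion:
    - [[0.003,0.008,0.0],-0.03]
    - [[0.003,0.008,-0.04],-0.03]
    - [[0.003,0.008,-0.08],-0.03]
    - [[0.003,0.008,-0.11],-0.03]
    - [[0.003,0.008,-0.14],-0.03]
    - [[0.003,0.008,-0.16],-0.03]
    - [[0.003,0.008,-0.175],-0.03]
    - [[0.003,0.008,-0.185],-0.03]
    - [[0.003,0.008,-0.185],-0.03]
    - [[0.003,0.008,-0.185],-0.03]
  grip: -1

```text
time: 3.1
position: [0.4989, -0.0027, 0.1183]
tool_rot: [-3.109, 0.454, -0.002]
ft_force: [0.8, -0.7, 0.2]
grip_width: 1.001
```

Request:
carry_out:
  motion:
    - [[0,0,0],0]
    - [[0,0,0],0]
    - [[0,0,0],0]
    - [[0,0,0],0]
    - [[0,0,0],0]
    - [[0,0,0],0]
    - [[0,0,0],0]
    - [[0,0,0],0]
    - [[0,0,0],0]
    - [[0,0,0],0]
  grip: 1
  squeeze: 45

```text
time: 4.1
position: [0.4983, -0.0027, 0.1176]
tool_rot: [3.109, -0.454, 0.0]
ft_force: [0.3, -0.1, 0.1]
grip_width: 0.17
```

Request:
carry_out:
  motion:
    - [[0,0,0],0]
    - [[0,0,0],0]
    - [[0,0,0],0]
    - [[0,0,0],0]

```text
time: 4.5
position: [0.4985, -0.0027, 0.1176]
tool_rot: [-3.109, 0.454, -0.001]
ft_force: [1.0, 0.4, -1.4]
grip_width: 0.109
```

```bash
python3 - <<'E'
import pickle;from h import *;from bench import *
c=eyes.get_image("wrist");cv2.imwrite("pics/w2.png",c["pixels"])
print(get_state()["grip_width"])
E
```

```text
0.1111029829307413
```

View pics/w2.png

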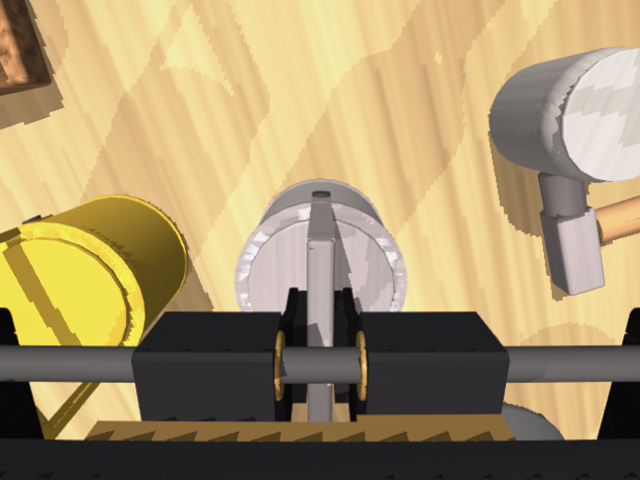

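The jaws are shut squarely on the bar (opening about 9.7 mm), which is vertical at x≈321. Next I lift and carry it over the mixer.

Request:
carry_out:
  motion:
    - [[0,0,0.01],0]
    - [[0,0,0.03],0]
    - [[0,0,0.06],0]
    - [[0,0,0.09],0]
    - [[0,0,0.12],0]
    - [[0,0,0.14],0]
    - [[0.005,-0.015,0.14],0]
    - [[0.013,-0.04,0.14],0]
    - [[0.022,-0.07,0.14],0]
    - [[0.031,-0.1,0.14],0]
    - [[0.04,-0.13,0.14],0]
    - [[0.049,-0.16,0.14],0]
    - [[0.058,-0.19,0.14],0]
    - [[0.067,-0.22,0.14],0]
    - [[0.073,-0.237,0.14],0]
    - [[0.075,-0.244,0.14],0]
    - [[0.075,-0.244,0.14],0]
    - [[0.075,-0.244,0.14],0]
    - [[0.075,-0.244,0.14],0]

```text
time: 6.45
position: [0.5732, -0.2448, 0.2575]
tool_rot: [-3.109, 0.45, 0.001]
ft_force: [0.2, -0.2, -4.3]
grip_width: 0.108
```

```bash
python3 - <<'E'
import pickle;from h import *;from bench import *
r=lambda im,x,y,w,h,k:cv2.resize(im[y:y+h,x:x+w],None,fx=k,fy=k,interpolation=cv2.INTER_CUBIC)
d={n:eyes.get_image(n) for n in("scene","wrist","top")};pickle.dump(d,open("d2.pkl","wb"))
o=pickle.load(open("d0.pkl","rb"))
cv2.imwrite("pics/s2.png",np.hstack([r(d["scene"]["pixels"],195,160,90,110,4),r(o["scene"]["pixels"],195,160,90,110,4)]))
print(get_state()["grip_width"],get_state()["position"],get_state()["ft_force"])
E
```

```text
0.10427548661727028 [ 0.57328491 -0.24558239  0.25794008] [ 0.17182547  0.07101115 -4.47765314]
```

View pics/s2.png

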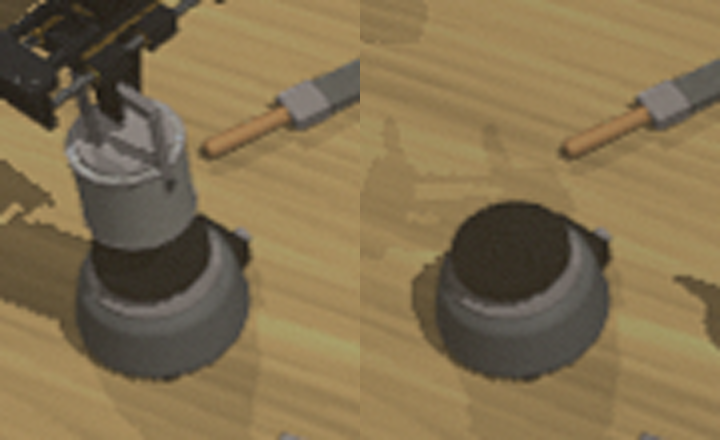

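In the scene crop the untouched pad's top ellipse is centred near px (233,222.3) and about 30 px wide. The can hangs upright above it.

```bash
python3 - <<'E'
import pickle;from h import *
np.set_printoptions(precision=4,suppress=True)
o=pickle.load(open("d0.pkl","rb"));S,T=o["scene"],o["top"]
print(plane(S,(233,222.3),.092),tri(S,(233,222.3),T,(397.7,238.5)))
print(plane(S,(218,222.3),.092)-plane(S,(248,222.3),.092))
print("housing top", [plane(T,p,.05) for p in [(395,241)]])
E
```

```text
[ 0.5765 -0.243   0.092 ] (array([ 0.5733, -0.2476,  0.0863]), np.float64(0.0031164381090681187))
[ 0.0395 -0.0911  0.    ]
housing top [array([ 0.5689, -0.2447,  0.05  ])]
```

Both views agree to about 4 mm: pad centre about (0.575, -0.246), and the can is above it within about 2 mm.

Request:
carry_out:
  motion:
    - [[0.002,0,-0.015],0]
    - [[0.002,0,-0.03],0]
    - [[0.002,0,-0.04],0]
    - [[0.002,0,-0.045],0]
    - [[0.002,0,-0.048],0]
    - [[0.002,0,-0.051],0]
    - [[0.002,0,-0.054],0]
    - [[0.002,0,-0.057],0]
    - [[0.002,0,-0.06],0]
    - [[0.002,0,-0.062],0]
    - [[0.002,0,-0.063],0]
    - [[0.002,0,-0.063],0]
    - [[0.002,0,-0.063],0]
  squeeze: 58

```text
time: 7.9
position: [0.5756, -0.2466, 0.1963]
tool_rot: [3.108, -0.454, 0.002]
ft_force: [-4.5, 1.8, 7.7]
grip_width: 0.109
```

Request:
carry_out:
  motion:
    - [[0,0,-0.002],0]
    - [[0,0,-0.004],0]
    - [[0,0,-0.006],0]
    - [[0,0,-0.007],0]
    - [[0,0,-0.007],0]
    - [[0,0,-0.007],0]

```text
time: 8.5
position: [0.5773, -0.247, 0.1958]
tool_rot: [3.105, -0.453, 0.011]
ft_force: [-12.3, 4.1, 31.5]
grip_width: 0.106
```

Request:
carry_out:
  motion:
    - [[0,0,0.002],0]
    - [[0,0,0.002],0]
    - [[0,0,0.002],0]
    - [[0,0,0.002],0]
    - [[0,0,0.002],0]
    - [[0,0,0.002],0]
    - [[0,0,0.002],0]
    - [[0,0,0.002],0]
    - [[0,0,0.002],0]
    - [[0,0,0.002],0]
    - [[0,0,0.002],0]
    - [[0,0,0.002],0]
    - [[0,0,0.002],0]
    - [[0,0,0.002],0]
    - [[0,0,0.002],0]
    - [[0,0,0.002],0]
    - [[0,0,0.002],0]
    - [[0,0,0.002],0]
    - [[0,0,0.002],0]
    - [[0,0,0.002],0]

```text
time: 10.5
position: [0.5768, -0.2468, 0.1958]
tool_rot: [3.106, -0.453, 0.009]
ft_force: [-9.4, 3.4, 25.1]
grip_width: 0.109
```

```bash
python3 - <<'E'
import pickle;from h import *;from bench import *
r=lambda im,x,y,w,h,k:cv2.resize(im[y:y+h,x:x+w],None,fx=k,fy=k,interpolation=cv2.INTER_CUBIC)
d={n:eyes.get_image(n) for n in("scene","wrist","top")};pickle.dump(d,open("d3.pkl","wb"))
cv2.imwrite("pics/s3.png",np.hstack([r(d["scene"]["pixels"],195,160,90,110,4),cv2.resize(d["wrist"]["pixels"],None,fx=.68,fy=.68)[:, :].copy()[0:326,:][:326] if 0 else cv2.copyMakeBorder(cv2.resize(d["wrist"]["pixels"],(430,322)),0,118,0,0,0)]))
print(get_state()["grip_width"],get_state()["position"],get_state()["ft_force"])
E
```

```text
0.10637972982206079 [ 0.57674355 -0.24683443  0.19580179] [-8.52330903  3.30823232 24.20586652]
```

View pics/s3.png

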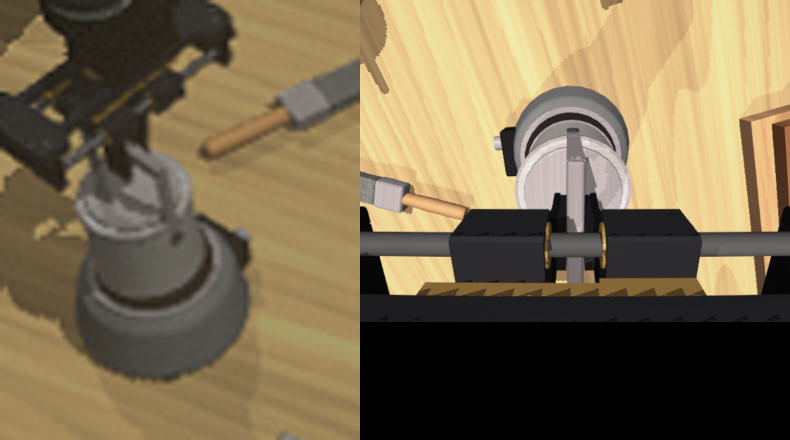

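The pad is fully down: the can sits centred and upright, the black pad is sunk to a thin ring, and the force is about 29 N with no slip. It was held for over 2 s. Now I lift and carry the can to a point in front of the lips.

Request:
carry_out:
  motion:
    - [[0,0,0.01],0]
    - [[0,0,0.02],0]
    - [[0,0,0.04],0]
    - [[0,0,0.07],0]
    - [[0,0,0.1],0]
    - [[0,0,0.12],0]
    - [[-0.004,0.015,0.12],0.01]
    - [[-0.01,0.04,0.12],0.03]
    - [[-0.02,0.08,0.12],0.05]
    - [[-0.031,0.12,0.12],0.08]
    - [[-0.041,0.16,0.12],0.1]
    - [[-0.051,0.2,0.12],0.13]
    - [[-0.061,0.24,0.12],0.15]
    - [[-0.072,0.28,0.12],0.18]
    - [[-0.082,0.32,0.12],0.21]
    - [[-0.092,0.36,0.12],0.23]
    - [[-0.102,0.4,0.12],0.26]
    - [[-0.113,0.44,0.12],0.28]
    - [[-0.12,0.465,0.12],0.3]
    - [[-0.122,0.476,0.12],0.3]

```text
time: 12.65
position: [0.4497, 0.2341, 0.3075]
tool_rot: [-3.141, -0.028, 0.003]
ft_force: [-1.0, -0.7, -5.7]
grip_width: 0.103
```

Request:
carry_out:
  motion:
    - [[-0.005,0.02,0],0.015]
    - [[-0.012,0.05,0],0.035]
    - [[-0.019,0.075,-0.01],0.055]
    - [[-0.022,0.088,-0.03],0.063]
    - [[-0.023,0.09,-0.055],0.063]
    - [[-0.023,0.09,-0.075],0.063]
    - [[-0.023,0.09,-0.09],0.063]
    - [[-0.023,0.09,-0.1],0.063]
    - [[-0.023,0.09,-0.102],0.063]
    - [[-0.023,0.09,-0.102],0.063]
    - [[-0.023,0.09,-0.102],0.063]
    - [[-0.023,0.09,-0.102],0.063]

```text
time: 13.85
position: [0.4308, 0.3197, 0.2085]
tool_rot: [-3.139, -0.114, -0.003]
ft_force: [-0.1, 0.0, -5.2]
grip_width: 0.103
```

```bash
python3 - <<'E'
import pickle;from h import *;from bench import *
r=lambda im,x,y,w,h,k:cv2.resize(im[y:y+h,x:x+w],None,fx=k,fy=k,interpolation=cv2.INTER_CUBIC)
d={n:eyes.get_image(n) for n in("scene","wrist","top")};pickle.dump(d,open("d4.pkl","wb"))
cv2.imwrite("pics/s4.png",np.hstack([r(d["scene"]["pixels"],350,190,90,110,4),cv2.copyMakeBorder(cv2.resize(d["wrist"]["pixels"],(430,322)),0,118,0,0,0)]))
print(get_state()["grip_width"],get_state()["position"],get_state()["tool_rot"],get_state()["ft_force"])
E
```

```text
0.1064416417250464 [0.43050517 0.3195129  0.20806876] [-3.13923177e+00 -1.14397312e-01 -1.40367958e-03] [-0.41438979  0.79785068 -5.65809669]
```

View pics/s4.png

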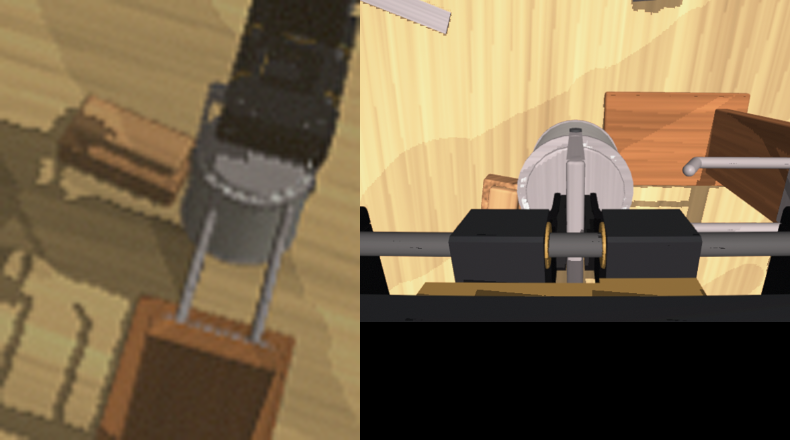

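The wrist view shows the +y prong lip at full-image px ~(491,250), with the prong and board edges level in the image. So the jaw axis is parallel to the prongs.

```bash
python3 - <<'E'
import pickle;from h import *
np.set_printoptions(precision=4,suppress=True)
d=pickle.load(open("d4.pkl","rb"));c=d["wrist"]
g=cv2.cvtColor(c["pixels"],cv2.COLOR_BGR2HSV)[225:275,470:640]
m=((g[...,1]<60)&(g[...,2]>90)).astype(np.uint8)
n,l,st,ce=cv2.connectedComponentsWithStats(m);i=1+st[1:,4].argmax();print(st[i])
ys=[(470+x,225+np.mean(np.where(l[:,x]==i)[0])) for x in (40,80,120,160)];print(ys)
P=[plane(c,p,.194) for p in ys];print(P,np.arctan2(*(P[-1]-P[0])[[1,0]]))
print("lip",plane(c,(491,250),.211),"bar",plane(c,(321.5,245),.2215+.014))
E
```

```text
[  12    9  158   29 2729]
[(510, np.float64(242.0)), (550, np.float64(242.0)), (590, np.float64(242.0)), (630, np.float64(242.0))]
[array([0.515 , 0.3537, 0.194 ]), array([0.5336, 0.3551, 0.194 ]), array([0.5524, 0.3564, 0.194 ]), array([0.5714, 0.3578, 0.194 ])] 0.07277836722099051
lip [0.4989 0.3544 0.211 ] bar [0.4275 0.3593 0.2355]
```

The prong yaw of 0.073 matches. The seat is about (0.538, 0.328). Slide in, then check.

Request:
carry_out:
  motion:
    - [[0.008,0.001,0],0]
    - [[0.02,0.002,0],0]
    - [[0.035,0.003,0],0]
    - [[0.05,0.004,0],0]
    - [[0.065,0.005,0],0]
    - [[0.08,0.007,0],0]
    - [[0.095,0.008,0],0]
    - [[0.104,0.009,0],0]
    - [[0.108,0.009,0],0]
    - [[0.108,0.009,0],0]
    - [[0.108,0.009,0],0]

```text
time: 15.1
position: [0.5376, 0.3286, 0.2075]
tool_rot: [3.139, 0.116, -0.001]
ft_force: [-0.2, 0.5, -5.7]
grip_width: 0.108
```

```bash
python3 - <<'E'
import pickle;from h import *;from bench import *
r=lambda im,x,y,w,h,k:cv2.resize(im[y:y+h,x:x+w],None,fx=k,fy=k,interpolation=cv2.INTER_CUBIC)
d={n:eyes.get_image(n) for n in("scene","wrist")}
cv2.imwrite("pics/s5.png",np.hstack([r(d["scene"]["pixels"],350,190,90,110,4),cv2.copyMakeBorder(cv2.resize(d["wrist"]["pixels"],(430,322)),0,118,0,0,0)]))
print(get_state()["grip_width"],get_state()["position"],get_state()["ft_force"])
E
```

```text
0.10451896050070641 [0.53757271 0.32859126 0.20775858] [-0.67291739  0.23901469 -4.44033194]
```

View pics/s5.png

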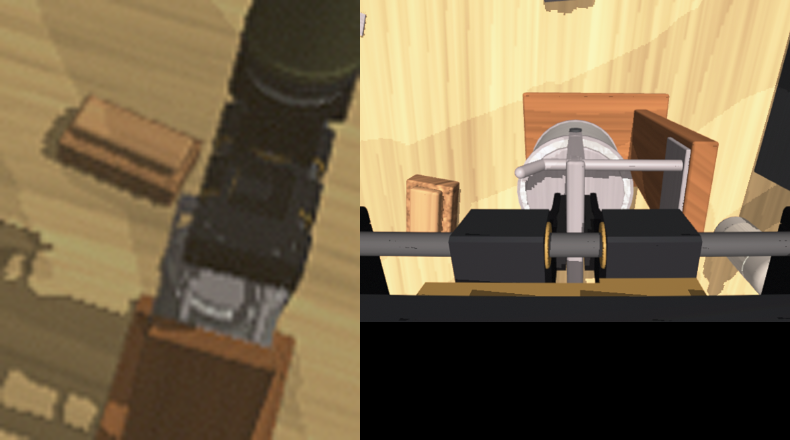

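The bar lies across the +y prong, behind the lip at (521,172) and well short of the upright's plate at (675,165). There was no contact force. Now I lower it.

Request:
carry_out:
  motion:
    - [[0,0,-0.006],0]
    - [[0,0,-0.012],0]
    - [[0,0,-0.017],0]
    - [[0,0,-0.02],0]
    - [[0,0,-0.022],0]
    - [[0,0,-0.024],0]
    - [[0,0,-0.026],0]
    - [[0,0,-0.027],0]
    - [[0,0,-0.028],0]
    - [[0,0,-0.028],0]
    - [[0,0,-0.028],0]

```text
time: 16.3
position: [0.5383, 0.3284, 0.1804]
tool_rot: [3.139, 0.115, 0.001]
ft_force: [-2.3, -2.6, 2.2]
grip_width: 0.109
```

Contact at the expected height (bar underside 0.194). Ease off slightly and open halfway.

Request:
carry_out:
  motion:
    - [[0,0,0.0007],0]
    - [[0,0,0.0007],0]
    - [[0,0,0.0007],0]

```text
time: 16.6
position: [0.5383, 0.3284, 0.1804]
tool_rot: [-3.139, -0.115, -0.0]
ft_force: [-1.2, -1.7, 0.1]
grip_width: 0.105
```

Request:
carry_out:
  motion:
    - [[0,0,0],0]
    - [[0,0,0],0]
    - [[0,0,0],0]
    - [[0,0,0],0]
    - [[0,0,0],0]
    - [[0,0,0],0]
    - [[0,0,0],0]
    - [[0,0,0],0]
    - [[0,0,0],0]
    - [[0,0,0],0]
  grip: 0

```text
time: 17.6
position: [0.5382, 0.3284, 0.1803]
tool_rot: [3.139, 0.115, 0.0]
ft_force: [-0.4, -0.8, 0.2]
grip_width: 0.497
```

Request:
carry_out:
  motion:
    - [[0,0,0.005],0]
    - [[0,0,0.015],0]
    - [[0,0,0.03],0]
    - [[0,0,0.05],0]
    - [[0,0,0.08],0]
    - [[0,0,0.11],0]
    - [[0,0,0.14],0]
    - [[-0.01,-0.03,0.15],0]
    - [[-0.02,-0.06,0.16],0]
    - [[-0.03,-0.1,0.16],0]
    - [[-0.04,-0.14,0.16],0]
    - [[-0.04,-0.18,0.16],0]
    - [[-0.04,-0.22,0.16],0]
    - [[-0.04,-0.25,0.16],0]
    - [[-0.04,-0.25,0.16],0]
    - [[-0.04,-0.25,0.16],0]

```text
time: 19.2
position: [0.4984, 0.0785, 0.3415]
tool_rot: [3.139, 0.113, 0.003]
ft_force: [0.3, 0.3, -0.2]
grip_width: 0.503
```

```bash
python3 - <<'E'
import pickle;from h import *;from bench import *
r=lambda im,x,y,w,h,k:cv2.resize(im[y:y+h,x:x+w],None,fx=k,fy=k,interpolation=cv2.INTER_CUBIC)
d={n:eyes.get_image(n) for n in("scene","top")};d2=eyes.get_image("scene");pickle.dump(d,open("d6.pkl","wb"))
print("motion",np.abs(d["scene"]["pixels"][190:300,350:440].astype(int)-d2["pixels"][190:300,350:440]).max())
cv2.imwrite("pics/s6.png",np.hstack([r(d["scene"]["pixels"],350,190,90,110,4),r(d["top"]["pixels"],205,200,80,80,5.5)]))
print(get_state()["position"],get_state()["ft_force"])
E
```

```text
motion 14
[0.49813973 0.08039157 0.34093117] [-0.50819556  0.73853294  0.35741119]
```

View pics/s6.png

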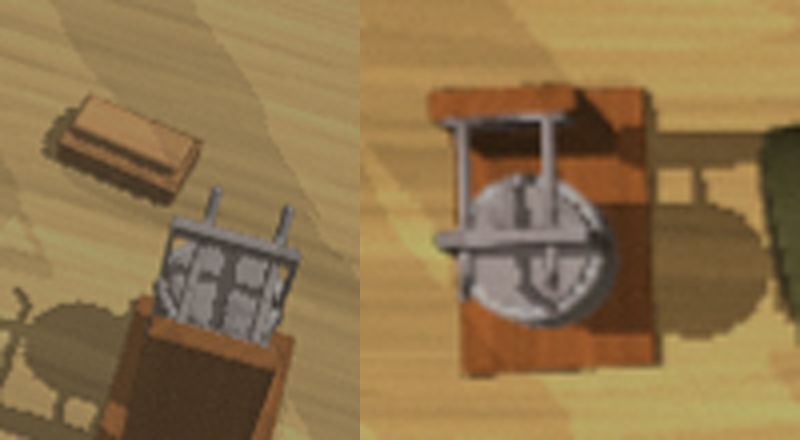

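The can hangs upright across both prongs, about 38 mm behind the lips, and still. It looks a little off to -y, so I'll measure that before handing in.

```bash
python3 - <<'E'
import pickle;from h import *
np.set_printoptions(precision=4,suppress=True)
d=pickle.load(open("d6.pkl","rb"));T,S=d["top"],d["scene"]
f=lambda x,y:((x-360)/5.5+205,y/5.5+200); g=lambda x,y:(x/4+350,y/4+190)
for n,p,z in [("bar+y",f(437,240),.208),("bar-y",f(610,237),.208),("prong+",f(463,215),.194),("prong-",f(549,215),.194),("lip+",f(463,298),.211)]: print("top",n,plane(T,p,z))
for n,p,z in [("bar-y",g(172,222),.208),("bar+y",g(298,254),.208),("lip-",g(215,190),.211),("lip+",g(287,208),.211)]: print("scene",n,plane(S,p,z))
print("bystanders px change:")
o=pickle.load(open("d0.pkl","rb"))["top"]["pixels"]
for n,(x,y,w,h) in dict(tin=(308,203,20,24),hammer=(330,140,28,80),sander=(250,288,42,30),plane=(125,240,75,35),offcut=(460,235,42,58),glue=(262,162,28,32),brush=(375,283,40,52),yellow=(305,283,32,30)).items():
    a=cv2.absdiff(o[y:y+h,x:x+w],T["pixels"][y:y+h,x:x+w]).max(2);print(n,round(float((a>40).mean()),3))
E
```

```text
top bar+y [0.5345 0.3661 0.208 ]
top bar-y [0.5377 0.262  0.208 ]
top prong+ [0.5515 0.3536 0.194 ]
top prong- [0.5522 0.3014 0.194 ]
top lip+ [0.4993 0.3488 0.211 ]
scene bar-y [0.5458 0.2781 0.208 ]
scene bar+y [0.5373 0.3676 0.208 ]
scene lip- [0.5085 0.2984 0.211 ]
scene lip+ [0.5035 0.3502 0.211 ]
bystanders px change:
tin 0.169
hammer 0.0
sander 0.003
plane 0.0
offcut 0.0
glue 0.0
brush 0.042
yellow 0.758
```

```bash
python3 -c "
from bench import *
print(get_state()['time'],ticket.close_job())"
```

```text
the job is handed in; nothing more can be done
19.35 None
```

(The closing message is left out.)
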